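Secure the pan, refit the gas knob and hold it in to light

ROBOT

A 6-joint arm with a two-finger parallel gripper is mounted at the origin on a cart in front of the work surface, level with it; the furniture and walls round the work are solid. World frame = base frame: x ahead of the robot, y to its left, z up, the work surface at z = 0. Lengths are in mm, angles in degrees, forces in N, time in s.
With the tool pointing down it reaches from about 300 to 850 mm from the base axis. Payload 4.2 kg.
Tool frame: the origin (TCP) lies midway between the tips of the shut fingers; the grasp point (between the pads) lies 19 mm behind it; z points along the fingers, y is the line along which they close (so a half turn about z gives the same grasp; the last joint's range is limited). The gripper opens to 91 mm and grips with 3 to 60 N. Pads are 32 mm wide; open, the fingers measure 118 mm over their backs; the gripper's body (76 mm by 178 mm) begins 60 mm behind the grasp point.
Start: joints at [74.886, 18.312, 89.639, -0, 72.044, -1.146], TCP at [138.802, 558.012, 213.976] pointing down, gripper open.
Joint ranges: [-177.97, 177.97], [-48.28, 115.42], [12.27, 149.76], [-77.06, 257.06], [2.81, 150.46], [-146.56, 146.56]. Speed limits (degrees/s): [147.25, 147.25, 180, 180, 180, 180].

INTERFACE

Orientations are given as [roll, pitch, yaw] about the fixed x, y, z axes, in that order (R = Rz(yaw) Ry(pitch) Rx(roll)).
In Python, from workcell import env gives the robot as it stands.
- The arm moves only by the shell command python3 -m jog 'ROWS' [FORCE]. ROWS is a JSON object of lists of equal length, an entry for each row: "jaw": the finger opening in mm, from 0 to 91.2; "slide": the shift along the tool's x, y, z in units of 30 mm (1.0 is 30 mm), a list of three; "spin": the turn about the tool's z in units of 8 degrees (1.0 is 8 degrees). In form: {"jaw": [jaw, ...], "slide": [[dx, dy, dz], ...], "spin": [spin, ...]}. A call has 1 to 10 rows; each row shifts and turns the commanded pose from where the row before left it, along the tool's axes as they then stand; what a row does not reach is not made up. A row lasts 1/10 s, in which the tool goes at most 50 mm and 8.59 degrees, less where a joint would pass 70% of its speed; a pose out of reach is approached as far as the arm can. A call is refused whole if a number of a shift passes 1 or a number of a turn 1, either way. A call with a gripper value outside its range is refused whole. The fingers move at their own pace and stop on an object; FORCE is the grip in N (left out, the last holds). Time passes only in rows, so rows that do not move let the fingers close. It gives the time, the measured TCP pose, the force, the opening and the grip force at its end, in the units of the state.
- env.state(): the state, without advancing time (a new reading comes with each control period).
- env.grab_frame(name): name is "side" or "top"; returns the picture (420x560x3 uint8, red, green, blue); there is no depth.
- env.camera_model(name): a dict with "fx", "fy", "cx", "cy" (pixels), "camera_from_world" (4x4, takes a point from world to camera coordinates). Camera axes: x right, y up, looking along -z (the intrinsics and any distortion apply to the point x, -y, -z); pixel columns grow to the right and rows downward; lengths in mm; the calibration is good to about 2 mm. A picture is of the moment at which its call begins. camera_model takes no time and is no camera call.
- env.job_done(): hands the job in; it is judged then, once.
The state is a dict: "time_s": time; "qpos": joint angles; "qvel": joint speeds; "effort": joint torques, N m; "ee_pos": TCP position; "ee_rot": TCP orientation; "force": force on the tool from outside, world axes, zero at the start; "torque": the same for the moment, N m; "gripper_width": finger opening in mm; "gripper_force": force on a finger pad.
Only numpy, scipy, OpenCV 4.12 (cv2) and the standard library are available. Lean on these libraries where they do the work, as an engineer would, in place of code of your own. Each camera call takes 0.05 s, during which the arm holds its last target. There are 200 camera calls.

TASK

Get the table burner going: slide the pan holder up to the copper pan until the pan is trapped against the two fixed pins, and tighten the holder's red clamp wing clockwise. Then put the loose control knob on the burner's D-shaped shaft, its pointer on the side of the shaft's flat, push it fully home, press it right in against the spring and turn it anticlockwise as far as it goes, to the flame mark. Finish while still holding the knob pressed in there, as one does until the flame holds; leave the pan standing on the burner and the bar things round it where they are.

Things in the scene. Friction and masses are not known exactly. Their poses are not given: they have to be found in the camera images.
- burner: portable gas table burner, fixed: steel box with black top plate, 364 (y) x 229 (x) mm, plate at z = 75 mm. Origin on the worktop; plate from x = -122 to 107, y = -182 to 182 mm; +x is its back, +y its left. The holder's rail runs along y at x = -103 mm; the valve shaft stands at x = 20, y = -130 mm
- pan_home (a point): where the middle of the pan's bottom must be: on the pan support (z = 99 mm), at x = 0, y = 55 mm of the burner, axes as the burner's. There the pan touches the two fixed black pins (12 mm thick, tops at z = 127 mm, at x = -55 and +55, y = +66 mm from here), which stop it
- pan: shallow round copper pan, 160 mm across, 38 mm high, about 0.45 kg, loose on the pan support; origin under the middle of its bottom; a thin brass handle runs 215 mm from the centre along its +y, rising to 60 mm above its bottom, between the two pins. Starts 4 to 16 mm short of its home, toward the holder
- pan_holder (a joint): sliding pan holder's place on its rail (m), 0 to 0.060, growing toward burner +y. Its arm reaches back beside the pan at z = 101 to 118 mm; the arm's black sleeve faces the pan at burner y = -0.078 + joint, so it just traps the pan at 0.053. Move it by its red wing: about 1 N when loose, up to 6 N more with the pan. The tight clamp locks it
- clamp (a joint): turn of the clamp wing (rad), growing clockwise from above; starts loose (0 to 0.3), its pad meets the rail at about 0.8, tight above 1.1, hard stop at 1.3. Turning takes 0.12 to 0.25 N m; it stays where left
- clamp_grip (a point): middle of the red clamp wing on the holder's carriage, z about 140 mm, on the clamp's upright axis. The wing is an upright plate 38 mm long (this frame's x), 10 mm thick (y), 22 mm tall (11 mm above and below this point), on a 22 mm round hub; the frame turns with it. At clamp = 0 the wing lies along burner x
- control_knob: loose black knob, 60 g, standing upright. Origin: centre of its flat underside, z up. Round skirt 48 mm across, 18 mm high; on it an upright grip blade 44 mm long (x), 13 mm thick (y), z = 18 to 39 mm; a white line marks its +x (pointer) end. Bore in the underside 16 mm deep, 13.2 mm across, its flat on the +x side 2.6 mm from the axis
- shaft_tip (a point): centre of the brass valve shaft's tip; upright, 12 mm across, flat on its +x side 2 mm from the axis (frame x = the flat's outward normal); 23 mm above the plate when not pressed. Knob fully home: its origin 16 mm below this point, same axis, x along x (0.1 to 0.25 rad of play). The frame moves and turns with the shaft
- valve_stem (a joint): how far the shaft is pressed in (m): 0 to 0.005; spring 5 N at the start, 9 N at the bottom stop
- valve_shaft (a joint): turn of the shaft (rad), growing anticlockwise seen from above; 0 = off (start), stop at 1.05 = flame mark. A lug blocks the turn until the shaft is pressed in by about 0.0025
- jigger: bystander: double-cone metal measure, 43 mm across, 84 mm tall, upright; origin under its foot
- bitters: bystander: small brown dropper bottle, 44 mm across, 105 mm tall, upright; origin under its foot
- rocks_glass: bystander: drinking glass, 80 mm across, 92 mm tall, upright; origin under its foot
Things that resemble listed ones, but are neither listed nor needed, are in the scene too. Several things have the shape of the control_knob; the one meant has the colours described above.

How it is judged (in metres and radians):
On the way, in this order (a step that is already met when the one before it is completed fails the run):
1. the pan is trapped between the holder and the pins and the clamp is tight (value of joint pan_holder above 0.05 m and value of joint clamp above 1 rad and y of pan in the frame of burner above 0.052 m), for 0.2 s.
2. the knob is fully home on the D-shaft (z of control_knob in the frame of shaft_tip below -0.014 m and horizontal distance between control_knob and shaft_tip below 0.003 m and angle between control_knob's own z axis and vertical below 0.12 rad), for 0.1 s.
At the end, for the whole second after the job is handed in: Pan flat, within 3 mm of home at the pins; holder within 3 mm of trapping it; clamp past 1.0 rad. Knob home on the shaft (2 mm, in line to 3 mm), at rest in the fingers with over 3 N, pressed in over 3 of 5 mm, turned past 0.88 of 1.05 rad (all of step 1 and z of control_knob in the frame of shaft_tip below -0.014 m and horizontal distance between control_knob and shaft_tip below 0.003 m and angle between the x axis of control_knob and the x axis of shaft_tip, either way round below 0.35 rad and value of joint valve_stem above 0.003 m and value of joint valve_shaft above 0.88 rad and contact force between the fingers and control_knob above 3 N and linear speed of control_knob below 0.02 m/s and y of pan in the frame of burner below 0.058 m and z of pan in the frame of burner below 0.104 m and angle between pan's own z axis and vertical below 0.05 rad); the arm keeps its last pose, push and grip.
It fails at once if a bystander on the worktop is knocked or pushed away (more than 20 mm) (distance of any of jigger, bitters, rocks_glass from where it was at the start of the episode above 0.02 m).
It fails at once if the pan is tipped or lifted off the burner (angle between pan's own z axis and vertical above 0.25 rad or z of pan in the frame of burner above 0.125 m).
It also fails if it takes over 54 s, if anything falls off the work surface, if the arm or the gripper's body presses on something with over 40 N, if the wrist force passes 120 N, or if a joint passes its speed limit or range.

## Working session

There is one attempt and no reset: what is moved stays moved. The work goes in short steps, Python scripts to look and compute and a shell command to move; the robot and the scene stay as the last step left them, time stands still between calls to the robot, and variables do not carry over. Pictures are saved under pics/ and viewed, at most 10 in all, crops included, and the job is handed in when it is done.

```bash
ls; mkdir -p pics
python3 - <<'E'
from workcell import env
import cv2,numpy as np
for n in("side","top"):
    f=env.grab_frame(n);cv2.imwrite(f"pics/{n}0.png",f[...,::-1])
    m=env.camera_model(n);print({k:(np.round(v,4).tolist() if hasattr(v,'__len__') else v) for k,v in m.items()})
s=env.state();print(s["ee_pos"],s["ee_rot"],s["gripper_width"],s["time_s"])
E
```

```text
pics
{'fx': 386.5743562373392, 'fy': 386.5743562373392, 'cx': 275.1796068511854, 'cy': 211.80307819935888, 'camera_from_world': [[0.41, -0.9118, 0.0229, -158.9613], [0.4976, 0.2447, 0.8322, -351.8009], [-0.7644, -0.3298, 0.554, -922.2955], [0.0, 0.0, 0.0, 1.0]]}
{'fx': 387.9339156927693, 'fy': 387.9339156927693, 'cx': 272.68453345627876, 'cy': 212.24637274416528, 'camera_from_world': [[0.013, -0.9999, 0.0082, 42.9842], [0.9946, 0.0138, 0.1033, -463.3874], [-0.1034, 0.0068, 0.9946, -1535.7203], [0.0, 0.0, 0.0, 1.0]]}
[138.67102033 557.5897135  213.2284937 ] [-1.79912690e+02 -3.02548075e-04  1.66032675e+02] 91.26680674587278 0.1
```

View pics/side0.png

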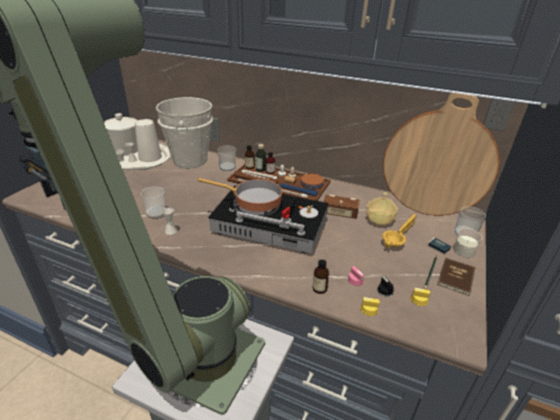

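View pics/top0.png

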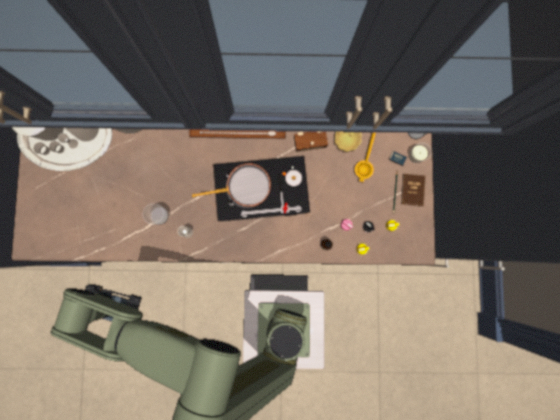

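The side view shows the black knob at (386,286), with pink (356,275) and yellow (371,306), (421,297) lookalikes. In the top view black is at (368,226), pink at (347,224) and yellow at (393,225), (363,249). Only the black one with a white line fits the description. The red wing is at side (286,212) / top (285,208), and the white dial with the shaft is at side (309,211) / top (293,178).

```bash
cat > h.py <<'E'
from workcell import env
import cv2,numpy as np
M={n:env.camera_model(n) for n in("side","top")}
def ray(n,uv):
    m=M[n];T=np.array(m["camera_from_world"]);R=T[:3,:3]
    d=R.T@np.array([(uv[0]-m["cx"])/m["fx"],-(uv[1]-m["cy"])/m["fy"],-1.]);return -R.T@T[:3,3],d/np.linalg.norm(d)
def plane(n,uv,z):
    c,d=ray(n,uv);return c+d*(z-c[2])/d[2]
def tri(us,ut):
    (a,d),(b,e)=ray("side",us),ray("top",ut)
    s=np.linalg.lstsq(np.c_[d,-e],b-a,rcond=None)[0];p,q=a+d*s[0],b+e*s[1];return (p+q)/2,np.linalg.norm(p-q)
def proj(n,p):
    m=M[n];T=np.array(m["camera_from_world"]);c=T[:3,:3]@np.asarray(p,float)+T[:3,3];return np.array([m["cx"]+m["fx"]*c[0]/-c[2],m["cy"]-m["fy"]*c[1]/-c[2]])
def crop(f,x0,y0,w,h,k): return cv2.resize(f[y0:y0+h,x0:x0+w,::-1],None,fx=k,fy=k,interpolation=cv2.INTER_CUBIC)
def mean(n,k=4): return np.mean([env.grab_frame(n).astype(float) for _ in range(k)],0).round().astype(np.uint8)
def blobs(f,mask,box,amin=4):
    x0,y0,x1,y1=box;mm=np.zeros(mask.shape,np.uint8);mm[y0:y1,x0:x1]=mask[y0:y1,x0:x1]
    n,l,s,c=cv2.connectedComponentsWithStats(mm);return [(c[i].round(2).tolist(),s[i].tolist()) for i in range(1,n) if s[i,4]>=amin]
E
python3 - <<'E'
from h import *
S=cv2.imread("pics/side0.png")[...,::-1];T=cv2.imread("pics/top0.png")[...,::-1]
a=crop(T,208,150,110,75,7);cv2.imwrite("pics/c1.png",a)
b=crop(S,205,170,130,85,6);cv2.imwrite("pics/c2.png",b)
c=np.hstack([crop(S,340,255,50,45,8),crop(T,340,205,50,45,8)]);c=np.hstack([crop(S,365,268,40,36,9.9),crop(T,350,210,40,36,9.9)]);cv2.imwrite("pics/c3.png",c)
for n,f,bx in(("side",S,(200,165,340,260)),("top",T,(205,150,320,225))):
    g=f.astype(int);r,gg,b=g[...,0],g[...,1],g[...,2]
    print(n,"red",blobs(f,((r>110)&(gg<60)&(b<60)),bx,2))
    print(n,"white",blobs(f,(g.min(2)>170),bx,5))
    x0,y0,x1,y1=bx
    bl=((g.max(2)<45)).astype(np.uint8);print(n,"plate",[q for q in blobs(f,bl,bx,60)])
E
```

```text
side red [([285.3, 210.17], [282, 207, 8, 8, 30]), ([286.67, 215.67], [285, 214, 4, 4, 12])]
side white [([281.23, 172.92], [279, 172, 6, 3, 13]), ([256.84, 190.31], [251, 189, 13, 5, 32]), ([246.75, 191.75], [246, 190, 3, 5, 8]), ([244.94, 196.7], [240, 193, 13, 8, 33]), ([303.17, 194.67], [302, 194, 4, 2, 6]), ([255.2, 199.4], [254, 199, 4, 2, 5]), ([262.11, 199.67], [260, 198, 6, 4, 9]), ([308.47, 212.46], [301, 208, 16, 9, 90])]
side plate [([275.52, 215.66], [209, 191, 119, 49, 1817])]
top red [([285.12, 206.59], [284, 203, 4, 8, 17])]
top white [([248.77, 185.5], [231, 169, 36, 34, 981]), ([293.14, 177.66], [286, 171, 15, 15, 154])]
top plate [([284.39, 182.32], [255, 157, 53, 55, 1287]), ([222.13, 173.16], [215, 163, 24, 25, 281]), ([226.21, 207.76], [217, 194, 24, 26, 359])]
```

View pics/c1.png

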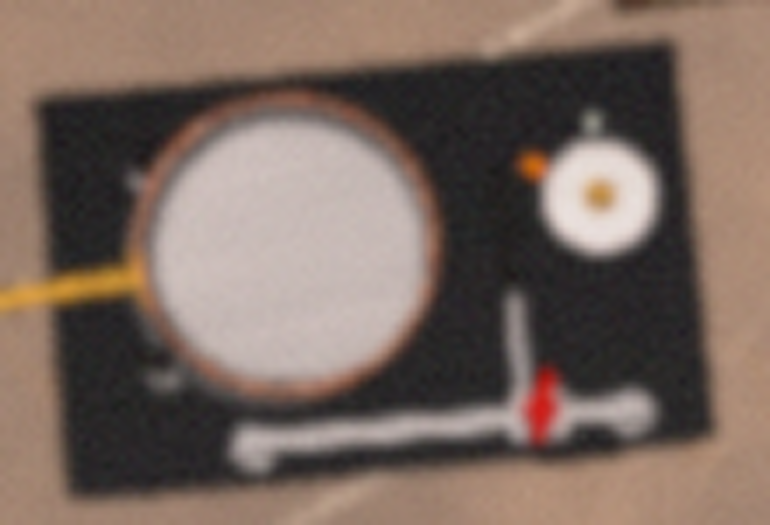

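View pics/c2.png

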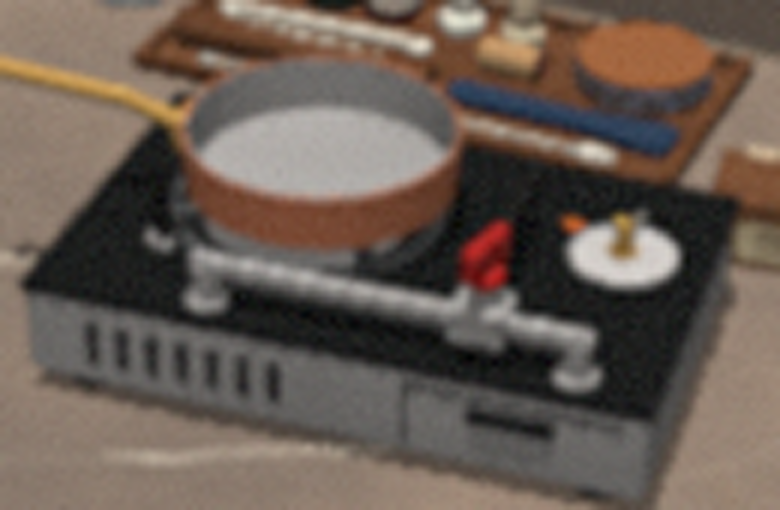

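View pics/c3.png

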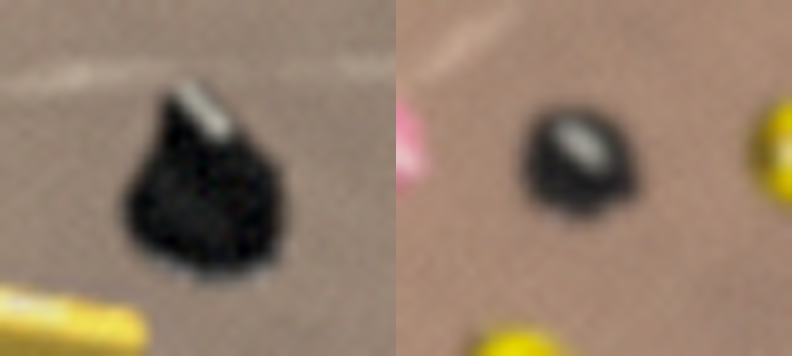

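The crops confirm the black knob with the white line: its line runs from side (383,277) to (388,281), and in the top view from (366.5,222.5) to (371,226). The burner plate, dial with the brass shaft, orange flame mark (top 284,174), red wing and pan are all clear. Next I'll triangulate them.

Run:
```python
from h import *
S,T=mean("side"),mean("top")
ct=(np.array([(40,100),(672,43),(712,433),(73,493)])+.5)/7+(208,150)-.5
cs=(np.array([(735,203),(655,412),(28,288)])+.5)/6+(205,170)-.5
print("plate LB,RB,RF,LF",[plane("top",c,75).round(1).tolist() for c in ct])
for i,j in((0,1),(1,2),(2,3)):print("tri",[np.round(v,1).tolist() for v in tri(cs[i],ct[j])])
# subpixel edges: hull of dark mask
g=cv2.resize(T[145:230,200:325],None,fx=6,fy=6,interpolation=cv2.INTER_CUBIC).astype(int)
m=(g.max(2)<75).astype(np.uint8);m=cv2.morphologyEx(m,cv2.MORPH_OPEN,np.ones((9,9)))
cn=max(cv2.findContours(m,0,2)[0],key=cv2.contourArea);r=cv2.minAreaRect(cn)
bp=(cv2.boxPoints(r)+.5)/6+(200,145)-.5
w=np.array([plane("top",c,75) for c in bp]);print("rect",w.round(1).tolist(),"sides",[np.linalg.norm(w[i]-w[i-1]).round(1) for i in range(4)],"centre",w.mean(0).round(1))
def wc(f,box,fn):
    x0,y0,x1,y1=box;a=f[y0:y1,x0:x1].astype(float);k=np.clip(fn(a),0,None);Y,X=np.mgrid[y0:y1,x0:x1];return np.array([(k*X).sum(),(k*Y).sum()])/k.sum()
red=lambda a:np.where(a[...,0]-a[...,1:].max(2)>60,a[...,0]-a[...,1:].max(2),0)
print("red",[np.round(v,1).tolist() for v in tri(wc(S,(278,203,294,220),red),wc(T,(280,198,291,216),red))])
def ell(f,box,th,k=6):
    x0,y0,x1,y1=box;g=cv2.resize(f[y0:y1,x0:x1],None,fx=k,fy=k,interpolation=cv2.INTER_CUBIC);m=(g.min(2)>th).astype(np.uint8)
    cn=max(cv2.findContours(m,0,2)[0],key=cv2.contourArea);e=cv2.fitEllipse(cv2.convexHull(cn));return (np.array(e[0])+.5)/k+(x0,y0)-.5,np.array(e[1])/k
dt,ds=ell(T,(282,168,305,189),130),ell(S,(297,203,320,220),130);print("dial",dt,ds,[np.round(v,1).tolist() for v in tri(ds[0],dt[0])],plane("top",dt[0],77))
brass=lambda a:np.where((a[...,0]-a[...,2]>50),a[...,0]-a[...,2],0)
bs,bt=wc(S,(304,202,314,213),brass),wc(T,(290,174,297,181),brass);print("brass",bs,bt,[np.round(v,1).tolist() for v in tri(bs,bt)],plane("top",bt,98))
# pan rim
# knob
L=lambda x,y,x0,y0:np.array([x/9.9+x0,y/9.9+y0])-.45
for s,t in(((180,85),(560,125)),((225,132),(605,162)),((203,108),(583,143))):
    print("line",[np.round(v,1).tolist() for v in tri(L(*s,365,268),L(t[0]-396,t[1],350,210))])
def dark(f,box,th,k=8):
    x0,y0,x1,y1=box;g=cv2.resize(f[y0:y1,x0:x1],None,fx=k,fy=k,interpolation=cv2.INTER_CUBIC);m=(g.max(2)<th).astype(np.uint8)
    cn=max(cv2.findContours(m,0,2)[0],key=cv2.contourArea);c,r=cv2.minEnclosingCircle(cn);b=np.array(cv2.boundingRect(cn));return (np.array(c)+.5)/k+(x0,y0)-.5,r/k,b/k+np.array([x0,y0,0,0])
kt,ks=dark(T,(358,215,380,237),80),dark(S,(370,270,402,300),80);print("knob",kt,ks,plane("top",kt[0],10).round(1))
```

```text
plate LB,RB,RF,LF [[645.5, 285.7, 75.0], [683.6, -69.5, 75.0], [462.6, -92.8, 75.0], [424.3, 261.1, 75.0]]
tri [[684.6, -69.3, 69.9], 1.4]
tri [[463.3, -94.3, 74.4], 3.0]
tri [[425.1, 261.5, 68.4], 1.1]
rect [[643.1, 290.2, 75.0], [685.4, -68.8, 75.0], [461.5, -91.9, 75.0], [420.8, 261.7, 75.0]] sides [np.float64(224.1), np.float64(361.4), np.float64(225.1), np.float64(356.0)] centre [552.7  97.8  75. ]
red [[469.7, 4.4, 139.1], 0.3]
dial (array([293.23218409, 177.63692919]), array([16.00688299, 16.31927617])) (array([308.44212977, 211.98703512]), array([10.26908239, 18.21861394])) [[595.3, -29.6, 74.7], 0.6] [594.75436981 -29.19242762  77.        ]
brass [308.48813803 209.09777139] [293.14641509 177.3509434 ] [[594.2, -28.9, 87.0], 1.3] [591.76112982 -27.6044625   98.        ]
line [[426.7, -323.2, 38.5], 0.4]
line [[411.7, -339.8, 39.7], 1.5]
line [[419.4, -331.7, 39.1], 0.6]
knob (array([368.28336716, 225.98900414]), 5.59754753112793, array([363.375, 222.375,  10.5  ,   9.125])) (array([385.90694618, 286.25840759]), 9.61163330078125, array([377.625, 278.   ,  15.875,  18.   ])) [ 413.6 -338.7   10. ]
```

Heights agree: red wing at z 139, dial 75 and line 39. The plate corners are at 68–75 and 356×224 against a stated 364×229. Burner yaw is about 6.1° and its origin about (561.5, 96.9). The shaft comes out at (595,-30) from both methods. The wing sits at (469.5, 4.4), turned about 15° clockwise. I'll move over it.

```bash
cat >> h.py <<'E'
def to(x,y,z,yaw):
    s=env.state();p=s["ee_pos"];a=np.radians(s["ee_rot"][2]);d=np.array([x,y,z])-p
    dy=(s["ee_rot"][2]-yaw+180)%360-180;a=np.radians(yaw)  # spin first
    print("spin",round(dy/8,2),"then slide",np.round([(d[0]*np.cos(a)+d[1]*np.sin(a))/30,(d[0]*np.sin(a)-d[1]*np.cos(a))/30,-d[2]/30],2).tolist(),"at",p.round(1),s["ee_rot"].round(1),s["force"].round(1),"t",s["time_s"])
E
python3 -m jog '{"jaw":[60,60,60,60,60,60,60,60,60,60],"slide":[[0,0,0],[-0.81,-0.97,0],[-0.81,-0.97,0],[-0.81,-0.97,0],[-0.81,-0.97,0],[-0.81,-0.97,0],[-0.81,-0.97,0],[-0.81,-0.97,0],[-0.81,-0.97,0],[-0.81,-0.97,0]],"spin":[-0.63,0,0,0,0,0,0,0,0,0]}'
python3 -m jog '{"jaw":[50,50,50,50,50,50,50,50,50,50],"slide":[[-0.81,-0.97,0],[-0.81,-0.97,0],[-0.81,-0.97,0],[-0.81,-0.97,0],[-0.81,-0.97,0],[-0.81,-0.97,0],[-0.81,-0.97,0],[-0.81,-0.97,0],[0,0,0],[0,0,0]],"spin":[0,0,0,0,0,0,0,0,0,0]}'
python3 -c "
from h import *
to(469.5,4.4,132,171)"
```

```text
time_s: 1.5
ee_pos: [314.8, 264.0, 214.2]
ee_rot: [180.0, 0.0, 171.1]
force: [-0.2, 0.6, 0.3]
gripper_width: 59.9
gripper_force: 0.0
time_s: 2.5
ee_pos: [470.0, 4.8, 213.7]
ee_rot: [180.0, -0.0, 171.0]
force: [-0.1, -1.1, -0.7]
gripper_width: 49.9
gripper_force: 0.0
spin -0.0 then slide [0.02, -0.02, 2.72] at [470.    4.8 213.7] [180.  -0. 171.] [-0.1 -1.1 -0.7] t 2.5
```

```bash
python3 -m jog '{"jaw":[50,50,50,50,50,0,0,0,0],"slide":[[0,0,0.68],[0,0,0.68],[0,0,0.68],[0,0,0.66],[0,0,0],[0,0,0],[0,0,0],[0,0,0],[0,0,0]],"spin":[0,0,0,0,0,0,0,0,0]}' 30
python3 - <<'E'
from h import *
to(469.5,4.4,132,171)
cv2.imwrite("pics/g1.png",np.hstack([crop(env.grab_frame("side"),240,170,90,90,4.4),crop(env.grab_frame("top"),240,150,90,90,4.4)]))
E
```

```text
time_s: 3.4
ee_pos: [470.6, 5.3, 133.7]
ee_rot: [180.0, 0.1, 171.1]
force: [1.2, 1.6, 0.2]
gripper_width: 20.8
gripper_force: 0.0
spin 0.01 then slide [0.03, -0.04, 0.06] at [470.6   5.3 133.7] [1.800e+02 1.000e-01 1.711e+02] [1.2 1.6 0.2] t 3.4
```

View pics/g1.png

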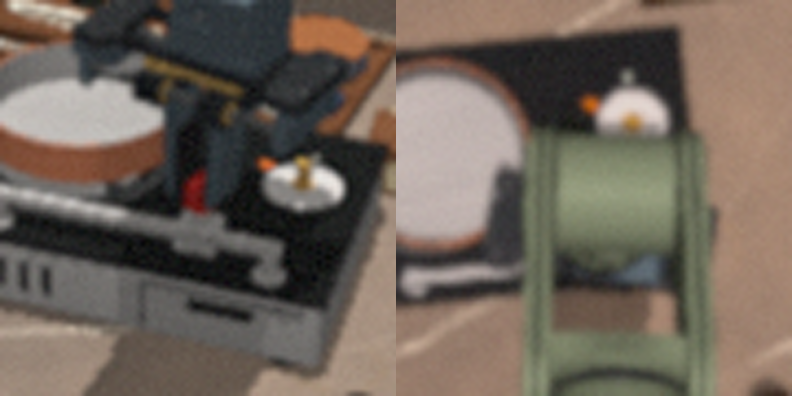

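The side view shows the fingers straddling the red wing (crop 195,190), still closing. I'll finish the grip and slide toward the pan.

```bash
python3 -m jog '{"jaw":[0,0,0,0,0,0,0,0],"slide":[[0,0,0.05],[0,0,0],[0,0,0],[0,0,0],[0.05,0.19,0],[0.05,0.19,0],[0.05,0.19,0],[0,0,0]],"spin":[0,0,0,0,0,0,0,0]}' 30
python3 -m jog '{"jaw":[0,0,0,0],"slide":[[0.05,0.19,0],[0.05,0.19,0],[0.05,0.19,0],[0,0,0]],"spin":[0,0,0,0]}'
```

```text
time_s: 4.3
ee_pos: [468.4, 23.2, 132.9]
ee_rot: [180.0, 0.0, 171.1]
force: [-3.7, 0.2, 10.0]
gripper_width: 9.6
gripper_force: 30.0
time_s: 4.7
ee_pos: [466.5, 40.4, 132.9]
ee_rot: [-180.0, 0.0, 171.1]
force: [-2.8, 0.2, 10.8]
gripper_width: 10.2
gripper_force: 30.0
```

```bash
python3 -m jog '{"jaw":[0,0,0],"slide":[[0.04,0.13,-0.02],[0.04,0.13,0],[0,0,0]],"spin":[0,0,0]}'
python3 -m jog '{"jaw":[0,0,0],"slide":[[0.03,0.1,0],[0.03,0.1,0],[0,0,0]],"spin":[0,0,0]}'
python3 -m jog '{"jaw":[0,0,0],"slide":[[0.02,0.08,0],[0,0,0],[0,0,0]],"spin":[0,0,0]}'
```

```text
time_s: 5.0
ee_pos: [465.9, 45.8, 132.9]
ee_rot: [-179.7, 0.2, 171.2]
force: [-1.6, -10.1, 7.5]
gripper_width: 9.6
gripper_force: 30.0
time_s: 5.3
ee_pos: [465.9, 46.5, 133.0]
ee_rot: [-179.0, 0.3, 171.5]
force: [0.7, -29.4, 5.8]
gripper_width: 10.0
gripper_force: 30.0
time_s: 5.6
ee_pos: [465.8, 46.7, 133.0]
ee_rot: [-178.8, 0.4, 171.5]
force: [3.2, -37.3, 6.7]
gripper_width: 9.6
gripper_force: 30.0
```

```bash
python3 -m jog '{"jaw":[0,0,0],"slide":[[-0.05,-0.21,0],[0,0,0],[0,0,0]],"spin":[0,0,0]}' 40
python3 -m jog '{"jaw":[0,0,0,0,0,0],"slide":[[0,0,0],[0,0,0],[0,0,0],[0,0,0],[0,0,0],[0,0,0]],"spin":[0.8,0.8,0.8,0.8,0.8,0]}'
python3 - <<'E'
from h import *
s=env.state();print(s["torque"])
cv2.imwrite("pics/g2.png",np.hstack([crop(env.grab_frame("side"),225,165,90,90,4.4),crop(env.grab_frame("top"),205,150,90,90,4.4)]))
E
```

```text
time_s: 5.9
ee_pos: [465.9, 45.9, 133.0]
ee_rot: [-179.5, 0.2, 171.2]
force: [0.5, -17.2, 6.1]
gripper_width: 9.6
gripper_force: 40.0
time_s: 6.5
ee_pos: [465.2, 44.5, 133.0]
ee_rot: [-179.5, 0.5, 139.2]
force: [-0.4, -23.0, 8.5]
gripper_width: 9.8
gripper_force: 40.0
[-4.0050537   0.23272584 -0.11301417]
```

View pics/g2.png

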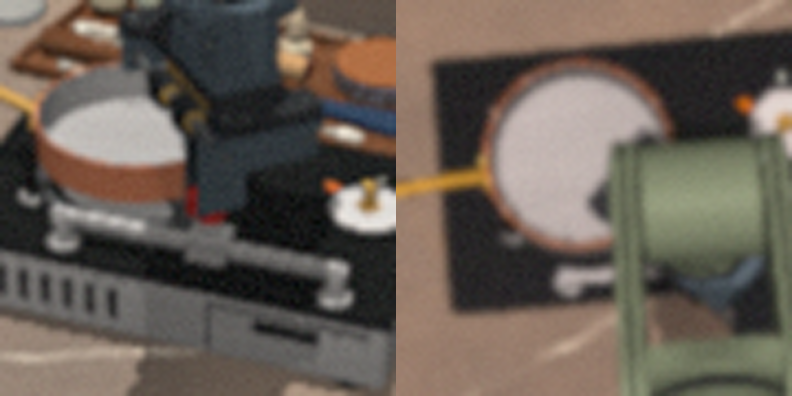

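The holder moved up to the pan; the wing is held (side crop 205,205) and about halfway turned. I'll keep tightening.

```bash
python3 -m jog '{"jaw":[0,0,0,0,0],"slide":[[0,0,0],[0,0,0],[0,0,0],[0,0,0],[0,0,0]],"spin":[0.8,0.8,0.8,0.6,0]}'
python3 -c "
from h import *
print(env.state()['torque'])"
python3 -m jog '{"jaw":[0,0,0,0],"slide":[[0,0,0],[0,0,0],[0,0,0],[0,0,0]],"spin":[0.5,0.5,0,0]}'
python3 -c "
from h import *
print(env.state()['torque'])"
```

```text
time_s: 7.1
ee_pos: [464.1, 43.8, 133.0]
ee_rot: [-179.6, 0.7, 115.3]
force: [-3.5, -24.5, 11.8]
gripper_width: 9.7
gripper_force: 40.0
[-4.43505336  0.64398499 -0.03714122]
time_s: 7.5
ee_pos: [463.9, 43.7, 133.0]
ee_rot: [-179.6, 0.8, 107.6]
force: [-5.0, -23.8, 11.1]
gripper_width: 10.5
gripper_force: 40.7
[-4.37044489  0.83739949  1.25588139]
```

The torque rose to 1.3 N m at 64° of turn, so that's the hard stop. I'll release, lift, and plan the knob while moving off.

```bash
python3 -m jog '{"jaw":[0,45,45,45,45,45,45,45],"slide":[[0,0,0],[0,0,0],[0,0,0],[0,0,-0.9],[0,0,-0.9],[0,-0.9,-0.9],[0,-0.9,0],[0,-0.9,0]],"spin":[-0.2,0,0,0,0,0,0,0]}' 30
python3 -m jog '{"jaw":[45,45,45,45,45,45,45,45,45,45],"slide":[[0.9,-0.4,0],[0.9,-0.2,0],[0.9,0,0],[0.9,0,0],[0.9,0,0],[0.9,0,0],[0.9,0,0],[0.9,0,0],[0.9,0,0],[0,0,0]],"spin":[0,0,0,0,0,0,0,0,0,0]}'
python3 - <<'E'
from h import *
T=mean("top",3);S=mean("side",3);to(414,-338,150,130)
cv2.imwrite("pics/t3.png",T[...,::-1]);cv2.imwrite("pics/s3.png",S[...,::-1])
cv2.imwrite("pics/g3.png",np.hstack([crop(S,215,165,90,90,4.4),crop(T,215,150,90,90,4.4)]))
E
```

```text
time_s: 8.3
ee_pos: [387.9, 25.1, 213.7]
ee_rot: [179.9, -0.0, 108.7]
force: [-1.6, 0.4, -0.5]
gripper_width: 44.8
gripper_force: 0.0
time_s: 9.3
ee_pos: [292.5, 251.9, 213.0]
ee_rot: [180.0, -0.1, 108.9]
force: [-1.0, -0.2, 0.2]
gripper_width: 44.9
gripper_force: 0.0
spin -2.68 then slide [-17.56, -9.49, 2.1] at [293.4 248.5 213. ] [-180.    -0.   108.6] [ 0.6 -0.5  0.1] t 9.6
```

View pics/g3.png

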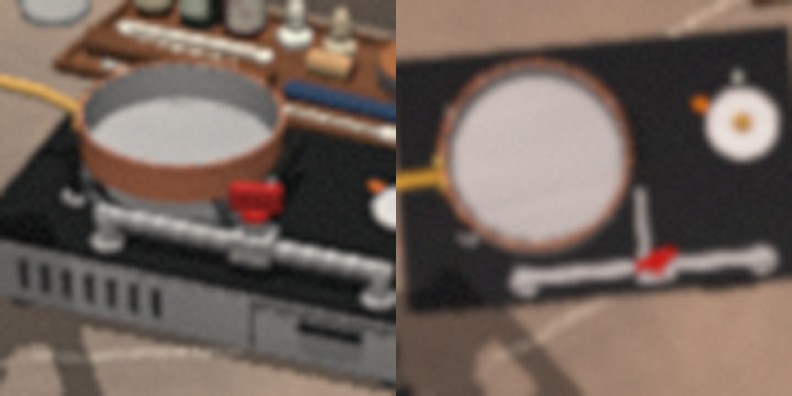

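The wing now lies along the rail (top crop 657,262), and the holder arm at x≈640 touches the pan rim at x≈632. The off mark (top crop 738,75) is toward burner +x of the shaft, and the orange flame mark is 60° anticlockwise from it. So the pointer has to go on at world yaw ≈6°.

Run:
```python
from h import *
T=cv2.imread("pics/t3.png")[...,::-1];S=cv2.imread("pics/s3.png")[...,::-1]
print("cam",ray("top",(280,200))[0].round(0),"pan bottom frame:")
th=np.radians(6.1);O=np.array([561.5,96.9]);p=plane("top",(246.5,184.9),137)[:2]-O
print([p@[np.cos(th),np.sin(th)],p@[-np.sin(th),np.cos(th)]])
k=8
for n,f,(x0,y0,x1,y1) in(("top",T,(357,214,381,238)),("side",S,(370,266,402,300))):
    g=cv2.resize(f[y0:y1,x0:x1],None,fx=k,fy=k,interpolation=cv2.INTER_CUBIC).astype(int)
    bg=np.median(f[y0:y1,x0:x1].reshape(-1,3),0)
    sat=g[...,0]-g[...,2];m=((g.max(2)<bg[0]*.6)|((sat<12)&(g.max(2)>90))).astype(np.uint8)
    m=cv2.morphologyEx(m,cv2.MORPH_OPEN,np.ones((7,7)));cn=max(cv2.findContours(m,0,2)[0],key=cv2.contourArea)
    c,r=cv2.minEnclosingCircle(cn);e=cv2.fitEllipse(cn);print(n,(np.array(c)+.5)/k+(x0,y0)-.5,r/k,(np.array(e[0])+.5)/k+(x0,y0)-.5,(np.array(cv2.boundingRect(cn))/k+[x0-.44,y0-.44,0,0]).tolist())
    if n=="top":c0=(np.array(e[0])+.5)/k+(x0,y0)-.5
print(plane("top",c0,20))
for w in([412,-339],[414,-338.5]):
    # predicted skirt outline extents for a candidate
    a=np.linspace(0,6.28,60);P=np.array([proj("side",[w[0]+24*np.cos(t),w[1]+24*np.sin(t),0]) for t in a]);Q=np.array([proj("top",[w[0]+24*np.cos(t),w[1]+24*np.sin(t),18]) for t in a]);print(w,P.min(0),P.max(0),Q.min(0),Q.max(0))
for uv,n in(((326,243),"bitters"),((347,224),"pink"),((363,249),"yel"),((393,225),"yel2")):print(n,plane("top",uv,40).round(0))
```

```text
cam [ 302.   60. 1575.] pan bottom frame:
[np.float64(-3.062557398815197), np.float64(53.30090565341395)]
top [368.36672211 225.964818  ] 6.034908294677734 [367.93896008 226.24438667] [362.56, 221.185, 11.375, 10.25]
side [386.12960625 286.25642014] 9.939268112182617 [385.19796944 287.80060005] [377.06, 277.56, 16.125, 18.5]
[ 411.8698937  -334.73853983   20.        ]
[412, -339] [376.37545277 284.85332015] [393.25244195 296.79487186] [362.92516617 220.32166935] [374.81569018 232.21328608]
[414, -338.5] [376.34838705 284.3688331 ] [393.19972828 296.27465474] [362.79578363 219.82596899] [374.68478716 231.71446383]
bitters [ 342. -163.   40.]
pink [ 418. -246.   40.]
yel [ 320. -309.   40.]
yel2 [ 417. -430.   40.]
```

```bash
python3 -m jog '{"jaw":[60,60,60,60,60,60,60,60,60,60],"slide":[[0,0,0],[0,0,0],[0,0,0],[0,0,0],[-0.94,-0.7,0],[-0.94,-0.7,0],[-0.94,-0.7,0],[-0.94,-0.7,0],[-0.94,-0.7,0],[-0.94,-0.7,0]],"spin":[-0.93,-0.93,-0.93,-0.93,0,0,0,0,0,0]}'
python3 -m jog '{"jaw":[60,60,60,60,60,60,60,60,60,60],"slide":[[-0.94,-0.7,0],[-0.94,-0.7,0],[-0.94,-0.7,0],[-0.94,-0.7,0],[-0.94,-0.7,0],[-0.94,-0.7,0],[-0.94,-0.7,0],[-0.94,-0.7,0],[-0.94,-0.7,0],[-0.94,-0.7,0]],"spin":[0,0,0,0,0,0,0,0,0,0]}'
python3 -m jog '{"jaw":[60,60],"slide":[[-0.1,-0.3,0],[0,0,0]],"spin":[0,0]}'
python3 -c "
from h import *
to(414,-338,6,138.5)"
```

```text
time_s: 10.6
ee_pos: [336.2, 40.7, 213.2]
ee_rot: [180.0, 0.0, 138.4]
force: [0.9, 1.1, 0.3]
gripper_width: 60.1
gripper_force: 0.0
time_s: 11.6
ee_pos: [407.2, -303.8, 213.0]
ee_rot: [180.0, 0.0, 138.3]
force: [0.7, 0.5, 0.6]
gripper_width: 59.8
gripper_force: 0.0
time_s: 11.8
ee_pos: [403.0, -311.5, 212.6]
ee_rot: [180.0, -0.1, 138.2]
force: [-0.5, 0.6, -0.3]
gripper_width: 60.0
gripper_force: 0.0
spin -0.03 then slide [-0.86, -0.42, 6.89] at [ 403.  -311.5  212.6] [ 1.800e+02 -1.000e-01  1.382e+02] [-0.5  0.6 -0.3] t 11.8
```

```bash
python3 -m jog '{"jaw":[60,60,60,60,60,60,60,60,60,60],"slide":[[-0.86,-0.42,0.5],[0,0,0.9],[0,0,0.9],[0,0,0.9],[0,0,0.9],[0,0,0.9],[0,0,0.9],[0,0,0.6],[0,0,0.35],[0,0,0]],"spin":[0,0,0,0,0,0,0,0,0,0]}' 5
python3 -m jog '{"jaw":[40,40,40,40],"slide":[[0,0,0],[0,0,0],[0,0,0],[0,0,0]],"spin":[0,0,0,0]}' 5
```

```text
time_s: 12.8
ee_pos: [414.2, -335.5, 6.7]
ee_rot: [180.0, -0.2, 138.4]
force: [0.4, -0.1, -0.0]
gripper_width: 59.9
gripper_force: 0.0
time_s: 13.2
ee_pos: [415.7, -337.3, 8.7]
ee_rot: [180.0, 0.1, 138.4]
force: [-0.3, 1.0, 6.0]
gripper_width: 44.0
gripper_force: 5.0
```

The width is 44 where 48 was expected, with a slight upward force. I'll look.

Run:
```python
from h import *
s=env.state();print({k:np.round(v,2).tolist() for k,v in s.items()})
cv2.imwrite("pics/g4.png",crop(mean("side",2),355,240,70,65,9))
```

```text
{'time_s': 13.2, 'qpos': [-40.29, 27.08, 110.08, 0.01, 42.72, -88.73], 'qvel': [-0.06, 0.07, -0.03, -0.09, 0.05, -0.01], 'effort': [-0.1, -38.86, -14.71, -0.03, -0.16, 0.02], 'ee_pos': [415.7, -337.3, 8.67], 'ee_rot': [179.99, 0.12, 138.43], 'force': [-0.29, 1.01, 6.01], 'torque': [0.09, 0.12, -0.03], 'gripper_force': 5.0, 'gripper_width': 43.97}
```

View pics/g4.png

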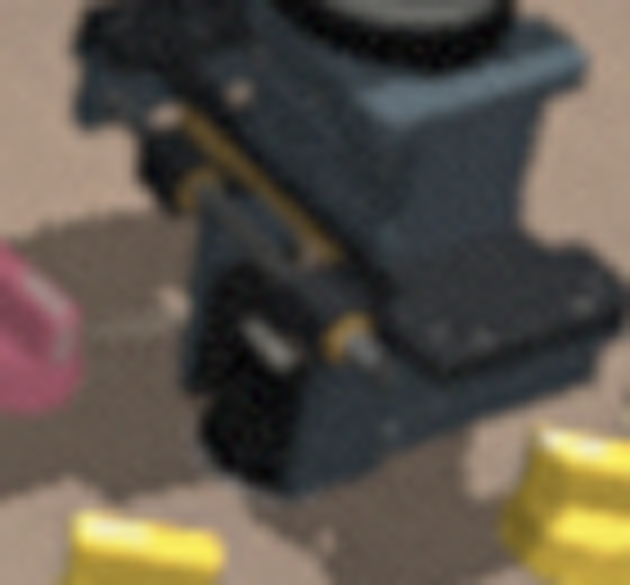

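The knob is upright and centred between the fingers, its white line (crop 270,340) parallel to the closing line. The slight lift fits a tapered skirt. I'll open, rise above the skirt, turn 90° and grip the blade.

```bash
python3 -m jog '{"jaw":[60,60,60,60,60,60,60,60],"slide":[[0,0,0],[0,0,0],[0,0,-0.8],[0,0,-0.8],[0,0,0],[0,0,0],[0,0,0],[0,0,0]],"spin":[0,0,0,0,1,1,1,1]}' 5
python3 -m jog '{"jaw":[40,40,40,40,40,40,40,40,40],"slide":[[0,0,0],[0,0,0],[0,0,0],[0,0,0],[0,0,0],[0,0,0],[0,0,0],[0,0,0],[0,0,0]],"spin":[1,1,1,1,1,1,1,0.25,0]}' 5
python3 -c "
from h import *
to(414,-338,21,48.5)"
```

```text
time_s: 14.1
ee_pos: [414.9, -336.7, 55.3]
ee_rot: [-180.0, -0.0, 106.1]
force: [-0.2, -0.3, -0.3]
gripper_width: 59.8
gripper_force: 0.0
time_s: 15.0
ee_pos: [414.9, -336.7, 55.2]
ee_rot: [-180.0, -0.0, 48.4]
force: [0.1, 0.3, -0.4]
gripper_width: 40.1
gripper_force: 0.0
spin -0.01 then slide [-0.05, 0.01, 1.14] at [ 414.9 -336.7   55.2] [-180.    -0.    48.4] [ 0.1  0.3 -0.4] t 15.0
```

```bash
python3 -m jog '{"jaw":[40,40,40,0,0,0,0,0],"slide":[[0,0,0.6],[0,0,0.53],[0,0,0],[0,0,0],[0,0,0],[0,0,0],[0,0,0],[0,0,0]],"spin":[0,0,0,0,0,0,0,0]}' 25
```

```text
time_s: 15.8
ee_pos: [415.4, -337.1, 22.3]
ee_rot: [179.9, -0.0, 48.4]
force: [-1.3, -0.4, 3.4]
gripper_width: 12.9
gripper_force: 25.0
```

```bash
python3 -m jog '{"jaw":[0,0,0,0,0,0,0,0,0,0],"slide":[[0,0,-0.5],[0,0,-0.9],[0,0,-0.9],[0,0,-0.9],[0,0,-0.9],[0,0,0],[0.7,-0.95,0],[0.7,-0.95,0],[0.7,-0.95,0],[0.7,-0.95,0]],"spin":[0,0,0.9,0.9,0.9,0.9,0.85,0.85,0,0]}' 25
python3 -m jog '{"jaw":[0,0,0,0,0,0,0,0],"slide":[[0.7,-0.95,0],[0.7,-0.95,0],[0.7,-0.95,0],[0.7,-0.95,0],[0.7,-0.95,0],[0.7,-0.95,0],[0,0,0],[0,0,0]],"spin":[0,0,0,0,0,0,0,0]}' 25
python3 - <<'E'
from h import *
to(595,-30,135,6.1)
cv2.imwrite("pics/s4.png",mean("side",4)[...,::-1])
E
```

```text
time_s: 16.8
ee_pos: [475.4, -208.2, 144.7]
ee_rot: [-180.0, -0.0, 6.0]
force: [0.6, -1.1, -0.5]
gripper_width: 12.6
gripper_force: 25.0
time_s: 17.6
ee_pos: [582.2, -25.6, 144.2]
ee_rot: [180.0, 0.1, 6.1]
force: [-0.8, -0.8, -0.3]
gripper_width: 12.7
gripper_force: 25.0
spin 0.0 then slide [0.41, 0.19, 0.31] at [582.2 -25.6 144.2] [1.8e+02 1.0e-01 6.1e+00] [-0.8 -0.8 -0.3] t 17.6
```

```bash
python3 -m jog '{"jaw":[0,0,0,0,0],"slide":[[0.42,0.18,0],[0,0,0.3],[0,0,0.3],[0,0,0],[0,0,0]],"spin":[0,0,0,0,0]}' 25
python3 - <<'E'
from h import *
to(595,-29.7,121,6.1)
S=mean("side",4);cv2.imwrite("pics/s5.png",S[...,::-1])
E
python3 -m jog '{"jaw":[0,0,0,0],"slide":[[0,0,0.1],[0,0,0.1],[0,0,0.05],[0,0,0]],"spin":[0,0,0,0]}' 25
```

```text
time_s: 18.3
ee_pos: [594.8, -30.2, 126.0]
ee_rot: [-180.0, 0.1, 6.0]
force: [0.8, -0.2, -1.3]
gripper_width: 12.8
gripper_force: 25.0
spin -0.01 then slide [0.01, -0.01, 0.17] at [594.8 -30.2 126. ] [-1.8e+02  1.0e-01  6.0e+00] [ 0.8 -0.2 -1.3] t 18.3
time_s: 18.9
ee_pos: [595.4, -30.1, 118.7]
ee_rot: [-180.0, 0.0, 6.0]
force: [0.3, -0.3, -0.5]
gripper_width: 12.7
gripper_force: 25.0
```

```bash
python3 -m jog '{"jaw":[0,0,0],"slide":[[0,0,0.04],[0,0,0.04],[0,0,0]],"spin":[0,0,0]}'
python3 -m jog '{"jaw":[0,0,0],"slide":[[0,0,0.04],[0,0,0.04],[0,0,0]],"spin":[0,0,0]}'
```

```text
time_s: 19.2
ee_pos: [595.4, -30.2, 116.5]
ee_rot: [-180.0, 0.0, 6.0]
force: [-1.3, -0.7, -1.6]
gripper_width: 12.6
gripper_force: 25.0
time_s: 19.5
ee_pos: [595.4, -30.2, 114.1]
ee_rot: [-180.0, 0.0, 6.0]
force: [-1.1, 0.2, 0.4]
gripper_width: 12.9
gripper_force: 25.0
```

No contact at 6 mm below tip height, so the bore is taking the shaft. I'll continue down.

```bash
python3 -m jog '{"jaw":[0,0,0,0],"slide":[[0,0,0.06],[0,0,0.06],[0,0,0.06],[0,0,0]],"spin":[0,0,0,0]}'
python3 -m jog '{"jaw":[0,0,0,0],"slide":[[0,0,0.06],[0,0,0.06],[0,0,0.04],[0,0,0]],"spin":[0,0,0,0]}'
python3 -c "
from h import *
print(env.state()['torque'])"
```

```text
time_s: 19.9
ee_pos: [595.3, -30.1, 108.5]
ee_rot: [-180.0, 0.0, 6.0]
force: [-1.5, -0.1, -0.8]
gripper_width: 12.7
gripper_force: 25.0
time_s: 20.3
ee_pos: [595.4, -30.1, 104.2]
ee_rot: [-180.0, 0.0, 6.0]
force: [-3.6, -0.5, 1.1]
gripper_width: 12.7
gripper_force: 25.0
[-0.0821134   0.81242901 -0.02214422]
```

```bash
python3 -m jog '{"jaw":[0,0,0,0],"slide":[[0,0,0.05],[0,0,0.05],[0,0,0],[0,0,0]],"spin":[0,0,0,0]}'
python3 -m jog '{"jaw":[0,0,0,0,0],"slide":[[0,0,0.08],[0,0,0.08],[0,0,0.08],[0,0,0],[0,0,0]],"spin":[0,0,0,0,0]}' 35
```

```text
time_s: 20.7
ee_pos: [595.5, -30.2, 101.6]
ee_rot: [-180.0, 0.0, 6.0]
force: [-4.8, -0.7, 5.7]
gripper_width: 13.0
gripper_force: 25.0
time_s: 21.2
ee_pos: [595.7, -30.2, 98.6]
ee_rot: [180.0, -0.1, 6.0]
force: [-11.7, -0.3, 27.5]
gripper_width: 12.8
gripper_force: 35.0
```

```bash
python3 -m jog '{"jaw":[0,0,0,0,0,0],"slide":[[-0.07,0,-0.03],[0,0,0],[0,0,0],[0,0,0],[0,0,0],[0,0,0]],"spin":[0,0,-0.8,-0.8,-0.8,0]}' 35
python3 -m jog '{"jaw":[0,0,0,0,0,0],"slide":[[0,0,0],[0,0,0],[0,0,0],[0,0,0],[0,0,0],[0,0,0]],"spin":[-0.8,-0.8,-0.8,-0.8,0,0]}' 35
python3 -c "
from h import *
print(env.state()['torque'])"
```

```text
time_s: 21.8
ee_pos: [595.4, -30.0, 98.8]
ee_rot: [179.9, -0.3, 25.3]
force: [-6.7, 2.2, 20.0]
gripper_width: 12.7
gripper_force: 35.0
time_s: 22.4
ee_pos: [595.3, -29.9, 98.8]
ee_rot: [179.8, -0.2, 50.8]
force: [-6.6, 1.7, 20.6]
gripper_width: 12.9
gripper_force: 35.0
[ 0.1638344   1.37688137 -0.0453496 ]
```

```bash
python3 -m jog '{"jaw":[0,0,0,0,0],"slide":[[0,0,0],[0,0,0],[0,0,0],[0,0,0],[0,0,0]],"spin":[-0.8,-0.8,-0.5,0,0]}' 35
python3 -c "
from h import *
print(env.state()['torque'])"
python3 -m jog '{"jaw":[0,0,0,0],"slide":[[0,0,0],[0,0,0],[0,0,0],[0,0,0]],"spin":[-0.5,-0.4,0,0]}' 35
python3 -c "
from h import *
print(env.state()['torque'])"
```

```text
time_s: 22.9
ee_pos: [595.4, -29.9, 98.7]
ee_rot: [179.7, -0.2, 67.6]
force: [-6.2, 1.7, 20.3]
gripper_width: 12.6
gripper_force: 35.0
[0.16516354 1.40365961 0.00480597]
time_s: 23.3
ee_pos: [595.4, -30.1, 98.8]
ee_rot: [179.7, -0.1, 74.8]
force: [-5.9, 1.3, 20.0]
gripper_width: 12.9
gripper_force: 35.0
[ 0.10064679  1.30003242 -0.03408593]
```

```bash
python3 -m jog '{"jaw":[0,0,0],"slide":[[0,0,0],[0,0,0],[0,0,0]],"spin":[-0.5,0,0]}' 35
python3 -c "
from h import *
print(env.state()['torque'])"
python3 -m jog '{"jaw":[0,0,0],"slide":[[0,0,0],[0,0,0],[0,0,0]],"spin":[-0.5,0,0]}' 35
python3 - <<'E'
from h import *
print(env.state()['torque'])
cv2.imwrite("pics/g5.png",np.hstack([crop(mean("side",3),265,160,70,70,5.7),crop(mean("top",2),265,150,70,70,5.7)]))
E
```

```text
time_s: 23.6
ee_pos: [595.5, -30.0, 98.8]
ee_rot: [179.7, -0.1, 78.8]
force: [-6.0, 0.3, 19.7]
gripper_width: 12.9
gripper_force: 35.0
[ 0.03856607  1.34869605 -0.01298625]
time_s: 23.9
ee_pos: [595.4, -29.8, 98.8]
ee_rot: [179.7, -0.1, 82.8]
force: [-6.3, 1.2, 20.3]
gripper_width: 12.6
gripper_force: 35.0
[ 0.20204824  1.40313716 -0.038905  ]
```

View pics/g5.png

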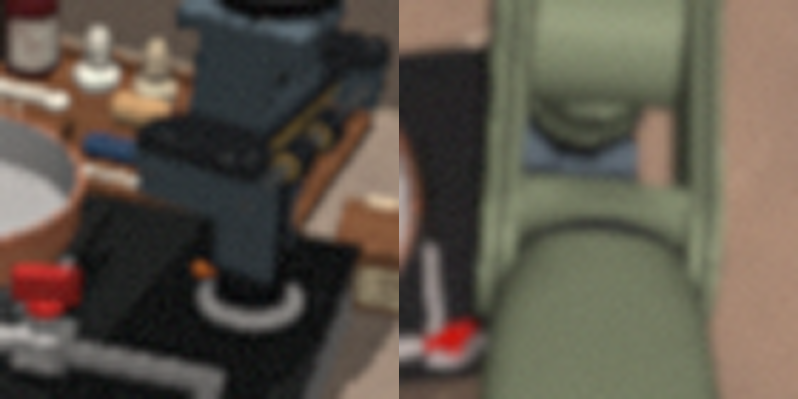

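The knob sits on the dial ring (side crop 250,300), but no stop torque yet. I'll continue in small turns.

```bash
for i in 1; do python3 -m jog '{"jaw":[0,0,0],"slide":[[0,0,0],[0,0,0],[0,0,0]],"spin":[-0.4,0,0]}' 35; python3 -c "
from h import *
print(env.state()['torque'])"; done
python3 -m jog '{"jaw":[0,0,0],"slide":[[0,0,0],[0,0,0],[0,0,0]],"spin":[-0.4,0,0]}' 35; python3 -c "
from h import *
print(env.state()['torque'],env.state()['qpos'])"
```

```text
time_s: 24.45
ee_pos: [595.2, -29.7, 98.7]
ee_rot: [179.7, -0.1, 86.0]
force: [-6.2, 2.5, 20.0]
gripper_width: 12.5
gripper_force: 35.0
[ 0.31384179  1.44764178 -0.07796258]
time_s: 24.75
ee_pos: [595.1, -29.5, 98.7]
ee_rot: [179.7, -0.1, 89.2]
force: [-6.9, 1.7, 21.6]
gripper_width: 12.7
gripper_force: 35.0
[0.34402624 1.45015533 0.0017137 ] [-4.00448591 25.2822683  96.49555309  0.11873029 57.92395192 -3.26806035]
```

```bash
python3 -m jog '{"jaw":[0,0,0],"slide":[[0,0,0],[0,0,0],[0,0,0]],"spin":[-0.4,0,0]}' 35; python3 -c "
from h import *
print(env.state()['torque'])"
python3 -m jog '{"jaw":[0,0,0],"slide":[[0,0,0],[0,0,0],[0,0,0]],"spin":[-0.4,0,0]}' 35; python3 -c "
from h import *
print(env.state()['torque'],env.state()['qpos'])"
```

```text
time_s: 25.05
ee_pos: [595.0, -29.5, 98.7]
ee_rot: [179.7, -0.1, 92.4]
force: [-7.0, 1.7, 19.8]
gripper_width: 13.0
gripper_force: 35.0
[ 0.43157885  1.4821017  -0.10191858]
time_s: 25.35
ee_pos: [594.8, -29.4, 98.7]
ee_rot: [179.7, -0.1, 95.6]
force: [-6.3, 2.6, 20.7]
gripper_width: 12.9
gripper_force: 35.0
[ 0.37666852  1.57720645 -0.17771209] [-4.00429103 25.27729016 96.50831604  0.13658035 57.95829183 -9.65396711]
```

```bash
python3 -m jog '{"jaw":[0,0,0],"slide":[[0,0,0],[0,0,0],[0,0,0]],"spin":[-0.4,0,0]}' 35; python3 -c "
from h import *
print(env.state()['torque'])"
python3 -m jog '{"jaw":[0,0,0],"slide":[[0,0,0],[0,0,0],[0,0,0]],"spin":[-0.3,0,0]}' 35; python3 -c "
from h import *
print(env.state()['torque'])"
```

```text
time_s: 25.65
ee_pos: [594.9, -29.4, 98.7]
ee_rot: [179.7, -0.1, 98.8]
force: [-8.0, 3.2, 20.9]
gripper_width: 12.4
gripper_force: 35.0
[ 0.48247215  1.57421672 -0.08090286]
time_s: 25.95
ee_pos: [594.9, -29.4, 98.8]
ee_rot: [179.7, -0.1, 101.2]
force: [-7.6, 3.4, 21.3]
gripper_width: 12.7
gripper_force: 35.0
[ 0.46136859  1.50654027 -0.14128486]
```

At 95° of turn the torque is only about 0.15 N m, which doesn't look like a stop. I'll turn back with torque logging to find the engagement limits.

```bash
cat > q.py <<'E'
from h import *
s=env.state();print(s["time_s"],"P",s["ee_pos"].round(1),"yaw",round(s["ee_rot"][2],1),"F",s["force"].round(1),"T",s["torque"].round(2),"w",round(s["gripper_width"],1))
E
python3 -m jog '{"jaw":[0,0,0],"slide":[[0,0,0],[0,0,0],[0,0,0]],"spin":[1,1,0]}' 35 >/dev/null; python3 q.py
python3 -m jog '{"jaw":[0,0,0],"slide":[[0,0,0],[0,0,0],[0,0,0]],"spin":[1,1,0]}' 35 >/dev/null; python3 q.py
python3 -m jog '{"jaw":[0,0,0],"slide":[[0,0,0],[0,0,0],[0,0,0]],"spin":[1,1,0]}' 35 >/dev/null; python3 q.py
python3 -m jog '{"jaw":[0,0,0],"slide":[[0,0,0],[0,0,0],[0,0,0]],"spin":[1,1,0]}' 35 >/dev/null; python3 q.py
```

```text
26.25 P [595.3 -29.8  98.7] yaw 85.1 F [-6.3  1.2 20.8] T [ 0.2   1.37 -0.07] w 13.2
26.55 P [595.5 -30.1  98.8] yaw 69.1 F [-6.   0.3 20.1] T [0.05 1.35 0.05] w 12.7
26.85 P [595.5 -30.3  98.8] yaw 53.1 F [-5.7  1.3 19.8] T [-0.03  1.44  0.02] w 12.7
27.15 P [595.5 -30.5  98.8] yaw 37.1 F [-6.  -0.3 19.9] T [-0.07  1.41  0.03] w 12.8
```

```bash
python3 -m jog '{"jaw":[0,0,0,0],"slide":[[0,0,0],[0,0,0],[0,0,0],[0,0,0]],"spin":[1,1,1,0]}' 35 >/dev/null; python3 q.py
python3 -m jog '{"jaw":[0,0],"slide":[[0,0,0],[0,0,0]],"spin":[0.8,0]}' 35 >/dev/null; python3 q.py
python3 -m jog '{"jaw":[0,0],"slide":[[0,0,0],[0,0,0]],"spin":[0.8,0]}' 35 >/dev/null; python3 q.py
python3 -m jog '{"jaw":[0,0],"slide":[[0,0,0],[0,0,0]],"spin":[0.5,0]}' 35 >/dev/null; python3 q.py
```

```text
27.55 P [595.4 -30.5  98.8] yaw 13.1 F [-5.7 -0.1 19.9] T [-0.07  1.47 -0.01] w 12.4
27.75 P [595.4 -30.6  98.8] yaw 6.7 F [-6.9 -0.4 20.3] T [-0.06  1.48  0.08] w 13.0
27.95 P [595.4 -30.5  98.8] yaw 0.3 F [-6.9 -0.8 20. ] T [-0.12  1.48  0.01] w 13.1
28.15 P [595.4 -30.6  98.8] yaw -3.6 F [-5.9 -1.  20.4] T [-0.14  1.49  0.07] w 13.1
```

There's no stop at either end, so I need to check whether the pointer follows the fingers. I'll search the side view for the white line near the projected blade ends.

Run:
```python
from h import *
s=env.state();p=s["ee_pos"];a=np.radians(s["ee_rot"][2])
S=mean("side",4).astype(int)
for z in(77+39,77+18,77):
    for r in(22,-22,0): print(z,r,proj("side",[p[0]+r*np.cos(a),p[1]+r*np.sin(a),z]).round(1))
c=proj("side",[p[0],p[1],100]).round().astype(int);print(c)
print("min channel");print(S[c[1]-14:c[1]+14,c[0]-13:c[0]+14].min(2))
```

```text
116 22 [312.1 198.9]
116 -22 [306.9 204.9]
116 0 [309.5 201.9]
95 22 [311.6 204.1]
95 -22 [306.4 210.2]
95 0 [309.1 207.1]
77 22 [311.2 208.4]
77 -22 [306.1 214.6]
77 0 [308.7 211.5]
[309 206]
min channel
[[ 86  75  65  52  50  52  53  50  46  45  42  36  25  25  34  46  44  40
   35  34  41  50  50  50  46  43  53]
 [144 126 107  92  91  94  99  81  53  42  38  26  18  24  36  46  48  47
   43  36  41  49  46  48  44  48  79]
 [121 113 115 131 146 161 167 120  66  39  32  22  20  18  30  42  45  48
   44  35  49  50  48  47  44  64 100]
 [ 68  72  86 107 129 156 169 126  65  36  30  19  17  20  29  38  46  44
   44  41  52  52  51  46  51  86 116]
 [ 40  40  49  61  79 104 117  89  57  40  26  14  18  24  30  40  45  45
   40  39  53  52  49  50  78 108 125]
 [ 24  27  32  36  42  52  56  52  45  39  26  20  20  24  36  42  47  47
   38  44  49  52  45  65 100 124 128]
 [ 18  20  24  25  24  23  28  39  43  40  24  18  21  22  36  42  46  41
   39  48  51  47  53  86 121 128 128]
 [ 17  18  18  15  20  17  20  32  44  41  23  18  17  22  32  43  48  44
   39  46  44  49  75 112 126 
[... 1569 characters left out ...]
  56  20  19  24  17]
 [ 20  18  19  32  71 106 121 120 110  98  92  75  64  66  66  68  79  97
  113 125 119  87  40  15  14  14  15]
 [ 17  17  14  21  42  71  96 113 120 120 118 112 106 101 106 108 114 120
  122 118  92  57  26  14  18  18  22]
 [ 15  22  20  13  21  35  54  75  88  98 112 120 118 115 120 120 118 108
   96  79  51  22  18  15  13  17  28]
 [ 18  17  16  16  16  17  22  34  44  58  73  83  86  88  88  86  82  68
   51  34  24  19  14  16  20  20  44]
 [ 22  19  16  17  16  12  16  13  16  24  30  36  38  43  42  35  30  28
   21  18  15  18  23  14  13  24  50]
 [ 17  20  16  16  12  18  20  20  16  14  17  10  16  18  18  14  12  12
   21  18  17  20  19  18  20  32  57]]
```

```bash
python3 -m jog '{"jaw":[0,0],"slide":[[0,0,0],[0,0,0]],"spin":[0.6,0]}' 35 >/dev/null; python3 q.py
python3 -m jog '{"jaw":[0,0],"slide":[[0,0,0],[0,0,0]],"spin":[0.6,0]}' 35 >/dev/null; python3 q.py
python3 -m jog '{"jaw":[0,0],"slide":[[0,0,0],[0,0,0]],"spin":[0.6,0]}' 35 >/dev/null; python3 q.py
python3 -m jog '{"jaw":[0,0],"slide":[[0,0,0],[0,0,0]],"spin":[0.6,0]}' 35 >/dev/null; python3 q.py
```

```text
28.55 P [595.4 -30.6  98.8] yaw -8.4 F [-6.1  0.9 20.6] T [-0.06  1.46  0.01] w 12.8
28.75 P [595.5 -30.5  98.8] yaw -13.2 F [-6.   0.1 20. ] T [-0.07  1.43  0.04] w 12.8
28.95 P [595.5 -30.5  98.7] yaw -18.0 F [-6.4 -0.9 19.9] T [-0.12  1.51  0.15] w 12.7
29.15 P [595.6 -30.5  98.8] yaw -22.8 F [-6.3  0.6 19.9] T [-0.    1.4   0.19] w 12.9
```

Both ends show a soft, symmetric torque onset: about −0.1 to −0.2 N m above ~86° and +0.15 to +0.2 below about −15°. They centre on ≈38°, which fits 60° of travel plus the D-play with compliant stops. So the shaft is engaged. I'll go back to yaw 80°, where it is at the stop even with full play and the knob-to-flat angle is still small.

```bash
python3 -m jog '{"jaw":[0,0,0,0,0,0,0,0],"slide":[[0,0,0],[0,0,0],[0,0,0],[0,0,0],[0,0,0],[0,0,0],[0,0,0],[0,0,0]],"spin":[-0.9,-0.9,-0.9,-0.9,-0.9,-0.9,-0.9,-0.9]}' 35 >/dev/null; python3 q.py
python3 -m jog '{"jaw":[0,0,0,0,0,0,0,0,0,0],"slide":[[0,0,0],[0,0,0],[0,0,0],[0,0,0],[0,0,0],[0,0,0],[0,-0.04,0],[0,0,0],[0,0,0],[0,0,0]],"spin":[-0.9,-0.9,-0.9,-0.9,-0.9,-0.9,-0.25,0,0,0]}' 35 >/dev/null; python3 q.py
```

```text
29.95 P [595.3 -29.8  98.7] yaw 35.1 F [-6.   3.1 21.2] T [0.26 1.43 0.01] w 12.8
30.95 P [595.4 -30.   98.8] yaw 80.0 F [-3.9  0.7 18.7] T [ 0.06  0.87 -0.05] w 12.5
```

```bash
cat > av.py <<'E'
from h import *
L=[]
for _ in range(8): env.grab_frame("side");s=env.state();L.append(np.r_[s["torque"][2],s["force"],s["ee_pos"],s["ee_rot"][2]])
L=np.array(L);print(L.mean(0).round(3),"sd",L.std(0)[0].round(3))
E
python3 av.py
python3 -m jog '{"jaw":[0,0,0],"slide":[[0,0,0],[0,0,0],[0,0,0]],"spin":[-1,0,0]}' 35 >/dev/null; python3 av.py
python3 -m jog '{"jaw":[0,0,0],"slide":[[0,0,0],[0,0,0],[0,0,0]],"spin":[-1,0,0]}' 35 >/dev/null; python3 av.py
python3 -m jog '{"jaw":[0,0,0,0],"slide":[[0,0,0],[0,0,0],[0,0,0],[0,0,0]],"spin":[1,1,1,0]}' 35 >/dev/null; python3 av.py
```

```text
[-4.70000e-02 -4.14300e+00  5.27000e-01  1.84330e+01  5.95345e+02
 -2.99620e+01  9.87920e+01  8.00160e+01] sd 0.025
[-4.40000e-02 -4.54100e+00  1.74700e+00  1.90640e+01  5.94987e+02
 -2.95570e+01  9.87810e+01  8.80030e+01] sd 0.029
[-1.13000e-01 -5.94900e+00  2.21600e+00  1.97650e+01  5.94537e+02
 -2.94180e+01  9.87710e+01  9.59860e+01] sd 0.018
[-2.20000e-02 -4.32600e+00  4.95000e-01  1.83670e+01  5.95373e+02
 -3.00940e+01  9.88020e+01  7.20220e+01] sd 0.04
```

The tool starts to drift sideways only past ~82°, where the D corner cams against a stopped shaft. That puts yaw 80° at the flame stop with about 0.25 rad of play used. I'll set 80° and hand in.

```bash
python3 -m jog '{"jaw":[0,0,0,0,0],"slide":[[0,0,0],[0,0,0],[0,0,0],[0,0,0],[0,0,0]],"spin":[-0.5,-0.5,0,0,0]}' 35 >/dev/null; python3 q.py; python3 -c "
from workcell import env
print(env.job_done())"
```

```text
34.05 P [595.3 -30.   98.8] yaw 80.0 F [-3.4  1.  18.5] T [ 0.07  0.89 -0.05] w 12.7
the job is handed in; nothing more can be done
None
```

I handed the job in with the pan trapped, the clamp at its hard stop, and the knob held pressed in and turned to the flame side; that the shaft is at the flame stop is inferred from the tool's sideways drift past about 82°, as I felt no firm stop, and the hand-in reported no verdict.

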